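# Free a stuck taper stopper from a leaning flask

### The job

The teal stopper of the leaning amber flask is stuck in its taper and will not come by pulling alone. Take it by its flat thumb tab, twist it about the neck's own leaning axis by about an eighth of a turn (either way) while it is still seated to break it free, and pull it straight out along the neck. Then lay it gently on its side in the white dish, without dropping it, let go, and leave the two sample bottles and the beaker where they stand.

Things in the scene. Friction and masses are not known exactly. Their poses are not given: they have to be found in the camera images.
- stand: Small immovable grey stand, base plate 130 x 110 x 10 mm, origin at the centre of its underside; it clamps an amber round flask whose neck leans 33 degrees from vertical towards the stand's front (its -x), roughly at the robot. A 12 mm post, 133 mm high, stands behind the flask, 52 mm towards +x.
- neck_mouth (a point): Centre of the flask's mouth (rim plane), about 148 mm above the bench. The neck is 38 mm in outer diameter. The z axis runs out of the neck along its leaning axis, 33 degrees from vertical; the y axis is level.
- stopper: Teal stopper, 60 g, origin on its axis in the mouth plane when seated. z from plug to tab. It resists turning with about 0.12 N m and cannot be pulled out until turned about its z by some 20 to 30 degrees either way from the start (45 to 55 is safe, it stops near 70); it stays as turned, then slides freely out along the neck, in which 32 mm of it sits.
- stopper_tab (a point): Centre of the stopper's thumb tab, to grip: a disc 32 mm in diameter, 12 mm thick, flat faces; close the fingers along y (through the thickness). 26 mm along z from the stopper's origin, 22 mm above the top of its 36 mm flange; tab ends 16 mm beyond, plug ends 58 mm below (27 mm thick, tapering to 20, round end). At the start its axes match those of neck_mouth.
- stopper_mid (a point): The middle of the stopper's length (74 mm overall), on its axis, 21 mm from the tab's centre towards the plug; axes as for stopper_tab.
- dish_floor (a point): Centre of the inner floor (4 mm above the bench) of the round white dish, a loose heavy ceramic dish of 140 mm outer diameter at the rim, 20 mm high, wall 4 mm, inner floor about 116 mm across.
- sample_20: Small white sample bottle with a black cap, 37 mm in diameter, 81 mm high, loose; origin at the centre of its underside. Bystander.
- sample_21: Larger white sample bottle with a black cap, 42 mm in diameter, 93 mm high, loose; origin at the centre of its underside. Bystander.
- beaker: Clear glass beaker, 46 mm in diameter, 56 mm high, loose; origin at the centre of its underside. Bystander.
Mind the look-alikes: they are no part of the job. Of the things that look like the stopper, the largest one is meant.

How it is judged:
On the way, in this order (a step that is already met when the one before it is completed fails the run):
1. the stopper, still seated, has been twisted more than 20 degrees about the neck's axis (angle between the y axis of stopper_tab and the y axis of neck_mouth, either way round above 0.35 rad and angle between the z axis of stopper_tab and the z axis of neck_mouth, either way round below 0.2 rad and z of stopper_tab in the frame of neck_mouth below 0.032 m).
2. the stopper is out of the neck (distance between stopper_tab and neck_mouth above 0.065 m), for 0.1 s.
At the end, for the whole second after the job is handed in: The stopper lies on its side (axis within 30 degrees of level) at rest in the white dish, its middle within 45 mm of the dish's centre and less than 32 mm above its floor; the dish stands flat on the bench (horizontal distance between stopper_mid and dish_floor below 0.045 m and z of stopper_mid in the frame of dish_floor below 0.032 m and angle between stopper_tab's own z axis and vertical between 1.05 and 2.1 rad and angle between dish_floor's own z axis and vertical below 0.1 rad and height (world z) of dish_floor below 0.012 m and linear speed of stopper below 0.03 m/s); the robot touches nothing.
It fails at once if the stopper was dropped or flung (faster than 1 m/s, a fall of over 5 cm) (linear speed of stopper above 1 m/s).
It fails at once if a bystander was moved more than 3 cm (distance of any of sample_20, sample_21, beaker from where it was at the start of the episode above 0.03 m).
It also fails if it takes over 48 s, if anything falls off the work surface, if the arm or the gripper's body presses on something with over 40 N, if the wrist force passes 120 N, or if a joint passes its speed limit or range.

### The arm

A 7-joint arm with a two-finger parallel gripper is mounted at the origin on a cart in front of the work surface, level with it; the furniture and walls round the work are solid. World frame = base frame: x ahead of the robot, y to its left, z up, the work surface at z = 0. Lengths are in m, angles in rad, forces in N, time in s.
With the tool pointing down it reaches from about 0.4 to 0.875 m from the base axis. Payload 19.3 kg.
Tool frame: the origin (TCP) lies midway between the tips of the shut fingers; the grasp point (between the pads) lies 19 mm behind it; z points along the fingers, y is the line along which they close (so a half turn about z gives the same grasp; the last joint's range is limited). The gripper opens to 85 mm and grips with 20 to 120 N. Pads are 22 mm wide; open, the fingers measure 114 mm over their backs; the gripper's body (76 mm by 85 mm) begins 54 mm behind the grasp point. The pads swing forward as they close: fully open they stand 13 mm farther back than shut.
Start: joints at [-1.333, 0.521, -0.036, 1.599, 0.021, 1.021, -0.113], TCP at [0.189, 0.596, 0.231] pointing down, gripper open.
Joint ranges: [-2.91, 2.91], [-0.3, 2.13], [-1.5, 1.42], [0.17, 2.43], [-1.26, 4.41], [0.16, 1.93], [-2.52, 2.52]. Speed limits (rad/s): [1.89, 1.89, 2.39, 2.39, 3.01, 3.01, 3.01].

### API

Orientations are given as [roll, pitch, yaw] about the fixed x, y, z axes, in that order (R = Rz(yaw) Ry(pitch) Rx(roll)).
In Python, from workcell import telemetry, grab_frame, calibration, bot, outline_of, landmark_of gives the robot as it stands. The module is installed in compiled form; this text tells all that it offers.
- The arm moves only by the shell command python3 -m inch 'ROWS' [FORCE]. ROWS is JSON, a list of rows, each a list of 7 numbers: the shift along the tool's x, y, z in m, then the turn, a rotation vector about the tool's x, y, z in rad, then the closure, from 0 (fully open) to 1 (shut). A call has 1 to 5 rows; each row shifts and turns the commanded pose from where the row before left it, along the tool's axes as they then stand; what a row does not reach is not made up. A row lasts 1/10 s, in which the tool goes at most 50 mm and 8.59 degrees, less where a joint would pass 70% of its speed; a pose out of reach is approached as far as the arm can. A call is refused whole if a number of a shift passes 0.05 or a number of a turn 0.15, either way. A call with a gripper value outside its range is refused whole. The fingers move at their own pace and stop on an object; FORCE is the grip in N (left out, the last holds). Time passes only in rows, so rows that do not move let the fingers close. It gives the time, the measured TCP pose, the force, the opening and the grip force at its end, in the units of the state.
- telemetry.observe(): the state, without advancing time (a new reading comes with each control period).
- grab_frame(name): name is "scene" or "top"; returns the picture (480x640x3 uint8, red, green, blue); there is no depth.
- calibration(name): a dict with "fovy" (degrees; the focal length in pixels is half the picture's height over the tangent of half this angle, whatever the lens; pixels are square), "cx", "cy" (the principal point, pixels), "dist" ([k1, k2, p1, p2, k3] as OpenCV has them; the pictures are not rectified), "pose" (4x4, takes a point from camera to world coordinates). Camera axes: x right, y down, z forward; pixel columns grow to the right and rows downward; lengths in m; the calibration is good to about 2 mm. A picture is of the moment at which its call begins. calibration takes no time and is no camera call.
- bot.job_done(): hands the job in; it is judged then, once.
Trained networks look in the newest picture that a camera, given by its name, has taken for a name from the list of things; names that differ only in an ending like _2 or _b are one class to them, and where a whole thing is asked for, a point or a joint stands for the part that bears it (a point fixed in the world has none). Each returns a list of dicts, best first, with "score" (0 to 1); they miss things now and then, are a little off and sometimes report something else, mostly with a low value. They report only what shows in the picture. A call takes as long as a camera call. They do not tell look-alikes from the thing itself.
- outline_of(label, camera): "region" (480x640 bool, what is visible of it) and "rect" ([left, top, right, bottom] in pixels, round what is visible of it).
- landmark_of(label, camera): "xy" ([column, row] in pixels: a listed point, or the origin of a listed thing).
The state is a dict: "clock": time; "qpos": joint angles; "qd": joint speeds; "joint_efforts": joint torques, N m; "position": TCP position; "tool_rot": TCP orientation; "force": force on the tool from outside, world axes, zero at the start; "moment": the same for the moment, N m; "grip_width": finger opening in m; "finger_force": force on a finger pad.
Only numpy, scipy, OpenCV 4.12 (cv2) and the standard library are available. Lean on these libraries where they do the work, as an engineer would, in place of code of your own. Each camera call takes 0.05 s, during which the arm holds its last target. There are 200 camera calls.

## Working session

There is one attempt and no reset: what is moved stays moved. The work goes in short steps, Python scripts to look and compute and a shell command to move; the robot and the scene stay as the last step left them, time stands still between calls to the robot, and variables do not carry over. Pictures are saved under pics/ and viewed, at most 10 in all, crops included, and the job is handed in when it is done.

```bash
mkdir -p pics; cat > h.py <<'E'
import numpy as np, cv2
from workcell import telemetry, grab_frame, calibration, bot, outline_of, landmark_of
from scipy.spatial.transform import Rotation as R
def K(n):
    c=calibration(n); f=240/np.tan(np.radians(c['fovy'])/2)
    return np.array([[f,0,c['cx']],[0,f,c['cy']],[0,0,1]]),np.array(c['dist'],float),np.array(c['pose'])
def ray(n,px):
    k,d,P=K(n); u=cv2.undistortPoints(np.array([[px]],float),k,d)[0,0]
    v=P[:3,:3]@np.array([u[0],u[1],1]); return P[:3,3],v/np.linalg.norm(v)
def proj(n,X):
    k,d,P=K(n); T=np.linalg.inv(P); return cv2.projectPoints(np.atleast_2d(X).astype(float),cv2.Rodrigues(T[:3,:3])[0],T[:3,3],k,d)[0][:,0]
def atz(n,px,z):
    o,v=ray(n,px); return o+v*(z-o[2])/v[2]
def tri(obs):
    A=np.zeros((3,3));b=np.zeros(3)
    for n,p in obs:
        o,v=ray(n,p);M=np.eye(3)-np.outer(v,v);A+=M;b+=M@o
    X=np.linalg.solve(A,b); return X,[np.linalg.norm((np.eye(3)-np.outer(v,v))@(X-o)) for o,v in [ray(n,p) for n,p in obs]]
E
python3 - <<'E'
from h import *
np.set_printoptions(precision=3,suppress=True)
for n in ['scene','top']:
    im=grab_frame(n); cv2.imwrite(f'pics/{n}0.png',im[:,:,::-1]); k,d,P=K(n); print(n,k[0,0],P)
    for l in ['neck_mouth','stopper','stopper_tab','stopper_mid','dish_floor','stand','sample_20','sample_21','beaker']:
        print(l,[(np.round(r['xy']),round(r['score'],2)) for r in landmark_of(l,n)])
s=telemetry.observe(); print(s)
E
```

```text
scene 555.5550563013846 [[ 0.888 -0.312  0.338  0.236]
 [-0.46  -0.584  0.669 -0.841]
 [-0.011 -0.75  -0.662  0.772]
 [ 0.     0.     0.     1.   ]]
neck_mouth [(array([318., 338.]), 0.89)]
stopper [(array([315., 217.]), 0.7), (array([317., 342.]), 0.69), (array([222., 334.]), 0.44)]
stopper_tab [(array([302., 334.]), 0.94), (array([312., 221.]), 0.49), (array([226., 328.]), 0.45)]
stopper_mid [(array([313., 340.]), 0.9), (array([313., 213.]), 0.62), (array([224., 335.]), 0.61)]
dish_floor [(array([225., 242.]), 0.69), (array([401., 307.]), 0.65), (array([288., 303.]), 0.6)]
stand [(array([350., 391.]), 0.75), (array([400., 307.]), 0.44)]
sample_20 [(array([224., 244.]), 0.82), (array([398., 305.]), 0.8)]
sample_21 [(array([224., 244.]), 0.82), (array([398., 305.]), 0.8)]
beaker [(array([442., 362.]), 0.7)]
top 593.0729517348744 [[-0.016 -0.995  0.095  0.426]
 [-1.     0.016  0.002 -0.204]
 [-0.004 -0.095 -0.996  1.257]
 [ 0.     0.     0.     1.   ]]
neck_mouth [(array([423., 275.]), 0.72)]
stopper [(array([227., 184.]), 0.67), (array([427., 276.]), 0.61), (array([330., 315.]), 0.51
[... 257 characters left out ...]
[422., 250.]), 0.77)]
sample_20 [(array([362., 172.]), 0.78), (array([218., 279.]), 0.51)]
sample_21 [(array([362., 172.]), 0.78), (array([218., 279.]), 0.51)]
beaker [(array([219., 281.]), 0.7), (array([428., 177.]), 0.62)]
{'clock': 1.0, 'qpos': array([-1.333,  0.521, -0.036,  1.599,  0.021,  1.021, -0.113]), 'qd': array([ 0.   ,  0.001,  0.001,  0.   , -0.001, -0.001, -0.001]), 'joint_efforts': array([ -0.001, -92.684,   1.978, -37.026,   0.018,   0.002,   0.   ]), 'position': array([0.189, 0.596, 0.231]), 'tool_rot': array([-3.142,  0.   ,  2.834]), 'force': array([ 0.199, -0.556,  0.086]), 'moment': array([-0.006, -0.009, -0.023]), 'finger_force': 0.0, 'grip_width': 0.08558495589863666}
```

View both.

View pics/scene0.png

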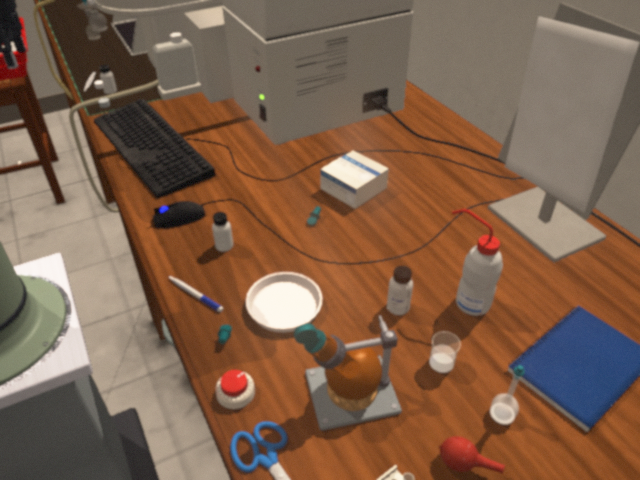

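View pics/top0.png

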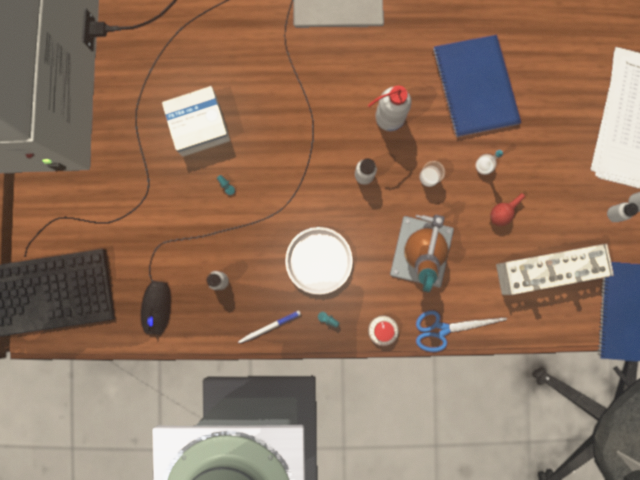

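The teal candidates are the plug in the leaning flask (scene 310,338; top 428,280) and two small loose ones (scene 315,216 and 223,333; top 227,185 and 328,320). There is also a small dropper bottle (scene 518,372). The one in the amber flask is the largest and sits in the neck, so I choose that one.

```bash
python3 - <<'E'
from h import *
np.set_printoptions(precision=4,suppress=True)
a={}
ims={n:grab_frame(n) for n in('scene','top')}
for l in ['neck_mouth','stopper_tab','stopper_mid','stand']:
    ref={'scene':(310,345),'top':(427,270)}
    o=[]
    for n in ref:
        c=[r['xy'] for r in landmark_of(l,n)]; c.sort(key=lambda p:np.hypot(*(np.array(p)-ref[n]))); o.append((n,c[0]))
    a[l],res=tri(o); print(l,a[l],res,[np.round(x[1],1) for x in o])
o=[]
for n,ref in(('scene',(285,302)),('top',(320,262))):
    r=[r for r in outline_of('dish_floor',n) if np.hypot((r['rect'][0]+r['rect'][2])/2-ref[0],(r['rect'][1]+r['rect'][3])/2-ref[1])<20]
    if r:
        r=r[0]['rect']; c=((r[0]+r[2])/2,(r[1]+r[3])/2); print(n,r,atz(n,c,.015)); o.append((n,c))
print(tri(o) if len(o)==2 else '')
print('stand z0',atz('top',(422,250),0))
# stopper/teal mask
k=a['stopper_tab']-a['stopper_mid']; print('axis',k/np.linalg.norm(k),np.linalg.norm(k))
for l,n,p,z in (('s20','top',(218,279),.075),('s21','top',(366,166),.09),('beak','top',(432,174),.05)): print(l,atz(n,p,z))
im=ims['scene'][290:410,250:410]; im2=ims['top'][200:320,350:510]
cv2.imwrite('pics/crop.png',cv2.resize(np.hstack([im,im2]),None,fx=2.5,fy=2.5,interpolation=cv2.INTER_CUBIC)[:,:,::-1])
E
```

```text
neck_mouth [ 0.461  -0.3995  0.1392] [np.float64(0.0028793684047808852), np.float64(0.002879368404780955)] [array([317.8, 342.4]), array([424.4, 275.4])]
stopper_tab [ 0.4513 -0.4052  0.1504] [np.float64(0.0065623084783041855), np.float64(0.006562308478304163)] [array([316.1, 342.5]), array([427.9, 282.2])]
stopper_mid [ 0.4534 -0.3986  0.1509] [np.float64(0.0006930612561212748), np.float64(0.0006930612561211416)] [array([311.1, 339. ]), array([425.5, 278.2])]
stand [ 0.5149 -0.4143 -0.0007] [np.float64(0.003670580385019496), np.float64(0.00367058038501952)] [array([348.2, 391.5]), array([420.3, 249.2])]
scene [247.6, 274.4, 321.4, 331.9] [ 0.4967 -0.206   0.015 ]
top [287.7, 230.9, 351.3, 294.8] [ 0.492  -0.2004  0.015 ]
(array([ 0.4952, -0.2014,  0.0105]), [np.float64(0.003104630770693774), np.float64(0.0031046307706937473)])
stand z0 [ 0.5165 -0.4192  0.    ]
axis [-0.3    -0.951  -0.0749] 0.006932175752235975
s20 [0.4596 0.0027 0.075 ]
s21 [ 0.6806 -0.2969  0.09  ]
beak [ 0.6706 -0.437   0.05  ]
```

View pics/crop.png

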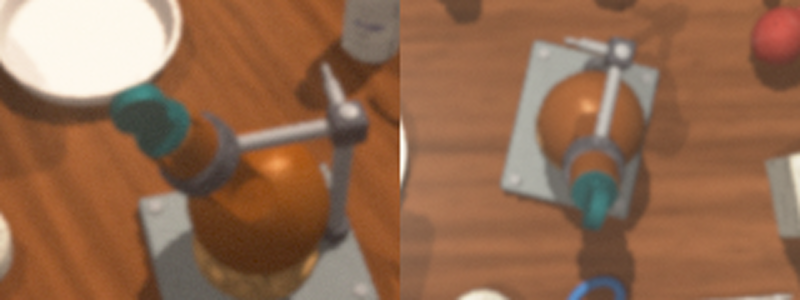

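The crop shows the flask's stopper. In the scene view the tab disc is near (310,336), and in the top view it is near (428,282), seen edge-on and leaning towards the robot. I'll fit a simple silhouette model to the teal mask in both views.

```bash
cat > fit.py <<'E'
from h import *
from scipy.optimize import minimize
np.set_printoptions(precision=4,suppress=True)
cs=np.array([atz('top',p,.01) for p in [(404,216),(452.8,227.2),(440,286),(391.2,276)]])
print(cs,'centre',cs.mean(0)); e=(cs[0]+cs[1]-cs[2]-cs[3]); yaw0=np.arctan2(e[1],e[0]); print('yaw',yaw0,[np.linalg.norm(cs[i]-cs[i-1]) for i in range(4)])
ims={n:cv2.imread(f'pics/{n}0.png') for n in('scene','top')}
win={'scene':(285,315,50,45),'top':(408,262,40,40)}
S=6; tgt={}
for n,(x,y,w,h) in win.items():
    c=cv2.resize(ims[n][y:y+h,x:x+w],None,fx=S,fy=S,interpolation=cv2.INTER_CUBIC); hsv=cv2.cvtColor(c,cv2.COLOR_BGR2HSV)
    m=(cv2.inRange(hsv,(75,60,20),(105,255,255))>0); tgt[n]=m
t=np.linspace(0,2*np.pi,40)
def cyl(r,z0,z1): return np.array([[r*np.cos(a),r*np.sin(a),z] for z in(z0,z1) for a in t])
tab=np.array([[.016*np.cos(a),s,.026+.016*np.sin(a)] for s in(-.006,.006) for a in t])
parts=[tab,cyl(.018,0,.004),cyl(.007,.004,.014)]
def Rm(yaw): return R.from_euler('ZY',[yaw,-np.radians(33)]).as_matrix()
def render(p,n):
    x,y,w,h=win[n]; m=np.zeros((h*S,w*S),np.uint8)
    for q in parts:
        u=(proj(n,q@Rm(p[3]).T+p[:3])-[x,y]+.5)*S-.5
        cv2.fillConvexPoly(m,cv2.convexHull(np.round(u).astype(np.int32)),1)
    return m>0
def cost(p): return sum(1-(render(p,n)&tgt[n]).sum()/(render(p,n)|tgt[n]).sum() for n in win)+ 20*max(0,abs(p[3]-yaw0)-.25)
best=None
for dx in(-.01,.005):
  for dy in(-.15,.15):
    p0=np.array([.461+dx,-.40,.147,yaw0+dy])
    sim=np.vstack([p0]+[p0+d for d in np.diag([.008,.008,.008,.15])])
    r=minimize(cost,p0,method='Nelder-Mead',options=dict(initial_simplex=sim,maxiter=400,xatol=1e-4,fatol=1e-4)); print(r.x,r.fun)
    if best is None or r.fun<best.fun: best=r
p=best.x; print('mouth',p[:3],'tab',p[:3]+Rm(p[3])@[0,0,.026],'axis',Rm(p[3])[:,2])
d=R.from_euler('z',-yaw0).apply(p[:3]-cs.mean(0)); print('mouth in stand',d)
out=[]
for n in win:
    x,y,w,h=win[n]; c=cv2.resize(ims[n][y:y+h,x:x+w],None,fx=S,fy=S,interpolation=cv2.INTER_CUBIC)
    for m,col in((render(p,n),(0,0,255)),(tgt[n],(0,255,255))):
        cv2.drawContours(c,cv2.findContours(m.astype(np.uint8),0,2)[0],-1,col,1)
    out.append(cv2.resize(c,(300,270)))
cv2.imwrite('pics/fit.png',np.hstack(out))
E
python3 fit.py
```

```text
[[ 0.5888 -0.3814  0.01  ]
 [ 0.5633 -0.4851  0.01  ]
 [ 0.4391 -0.4534  0.01  ]
 [ 0.4621 -0.3507  0.01  ]] centre [ 0.5133 -0.4176  0.01  ]
yaw -0.24385395242291927 [np.float64(0.1303933576243098), np.float64(0.10677032610811332), np.float64(0.12812101045136298), np.float64(0.10522124283411045)]
[ 0.4586 -0.4037  0.1453 -0.3299] 0.9725831431854387
[ 0.4592 -0.4011  0.1456 -0.0481] 0.9708159435966957Traceback (most recent call last):
  File "fit.py", line 29, in <module>
    r=minimize(cost,p0,method='Nelder-Mead',options=dict(initial_simplex=sim,maxiter=400,xatol=1e-4,fatol=1e-4)); print(r.x,r.fun)
    res = _minimize_neldermead(fun, x0, args, callback, bounds=bounds,
                               **options)
    fxe = func(xe)
    fx = function(np.copy(x), *(wrapper_args + args))
  File "fit.py", line 23, in cost
    def cost(p): return sum(1-(render(p,n)&tgt[n]).sum()/(render(p,n)|tgt[n]).sum() for n in win)+ 20*max(0,abs(p[3]-yaw0)-.25)
                        ~~~^^^^^^^^^^^^^^^^^^^^^^^^^^^^^^^^^^^^^^^^^^^^^^^^^^^^^^^^^^^^^^^^^^^^^^
  File "fit.py", line 23, in <genexpr>
    def cost(p): return sum(1-(render(p,n)&tgt[n]).sum()/(render(p,n)|tgt[n]).sum() for n in win)+ 20*max(0,abs(p[3]-yaw0)-.25)
                               ~~~~~~^^^^^
  File "fit.py", line 20, in render
    u=(proj(n,q@Rm(p[3]).T+p[:3])-[x,y]+.5)*S-.5
       ~~~~^^^^^^^^^^^^^^^^^^^^^^
  File "h.py", line 11, in proj
    k,d,P=K(n); T=np.linalg.inv(P); return cv2.projectPoints(np.atleast_2d(X).astype(float),cv2.Rodrigues(T[:3,:3])[0],T[:3,3],k,d)[0][:,0]
          ~^^^
  File "h.py", line 5, in K
    c=calibration(n); f=240/np.tan(np.radians(c['fovy'])/2)
ValueError: time passes only in moves, steps and waits
```

```bash
sed -i 's/^def K/import functools\n@functools.lru_cache\ndef K/' h.py
sed -i 's/^best=None/print({n:m.sum()\/S**2 for n,m in tgt.items()})\nbest=None/; s/(-.01,.005)/(-.005,.005)/' fit.py; python3 fit.py
```

```text
[[ 0.5888 -0.3814  0.01  ]
 [ 0.5633 -0.4851  0.01  ]
 [ 0.4391 -0.4534  0.01  ]
 [ 0.4621 -0.3507  0.01  ]] centre [ 0.5133 -0.4176  0.01  ]
yaw -0.24385395242291927 [np.float64(0.1303933576243098), np.float64(0.10677032610811332), np.float64(0.12812101045136298), np.float64(0.10522124283411045)]
{'scene': np.float64(224.77777777777777), 'top': np.float64(240.02777777777777)}
[ 0.4577 -0.4021  0.1459 -0.2555] 0.9739120835622945
[ 0.4583 -0.4013  0.1452 -0.081 ] 0.9696301148216765
[ 0.4587 -0.4017  0.145  -0.1138] 0.9707378627645279
[ 0.4583 -0.4013  0.1453 -0.1378] 0.9713312285048663
mouth [ 0.4583 -0.4013  0.1452] tab [ 0.4442 -0.4002  0.167 ] axis [-0.5429  0.0441  0.8387]
mouth in stand [-0.0574  0.0025  0.1352]
```

View pics/fit.png

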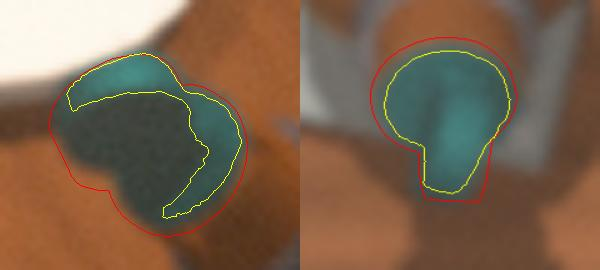

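Overlay: the model's shape agrees, but the mask misses the shaded tab face (scene, around 302,338). I'll mend the mask.

```bash
sed -i "s/    m=(cv2.inRange.*/    b,g,r=[c[:,:,i].astype(int) for i in range(3)]; m=((g>r+2)\&(g<170)\&(g-r>(2 if n=='scene' else 14))).astype(np.uint8); L=cv2.connectedComponentsWithStats(m); m=L[1]==1+np.argmax(L[2][1:,4]); tgt[n]=m/" fit.py; python3 fit.py | tail -7
```

```text
{'scene': np.float64(580.9722222222222), 'top': np.float64(265.3888888888889)}
[ 0.4578 -0.4033  0.1471 -0.2941] 0.4124612259557533
[ 0.4579 -0.401   0.1474 -0.0736] 0.3998436710832358
[ 0.4585 -0.4021  0.1465 -0.1785] 0.4054216223331345
[ 0.4581 -0.4012  0.1468 -0.1037] 0.4027345566492434
mouth [ 0.4579 -0.401   0.1474] tab [ 0.4438 -0.4     0.1692] axis [-0.5432  0.0401  0.8387]
mouth in stand [-0.0578  0.0028  0.1374]
```

View pics/fit.png

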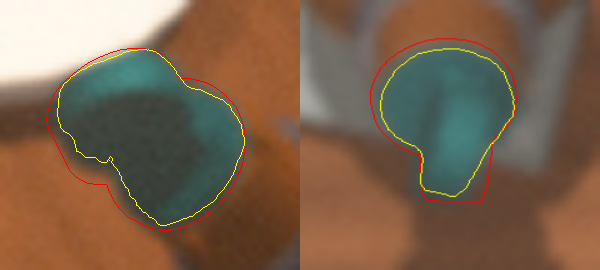

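```bash
python3 - <<'E'
from h import *
for p,z in(((275,138),0),((105,250),0)): print(atz('scene',p,z))
print('box corner top-view at z .25',atz('top',(90,170),.25),atz('top',(90,170),0))
E
python3 -m inch '[[0,-0.045,-0.02,0,0,0,0],[0,-0.045,-0.02,0,0,0,0],[0,-0.045,-0.02,0,0,0,0],[-0.04,0,0,0,0,0.085,0],[-0.04,0,0,0,0,0.085,0]]' 40
python3 -c "
from h import *;s=telemetry.observe();print(s['clock'],s['qpos'],s['position'],s['tool_rot'])"
```

```text
[0.72984296 0.35061385 0.        ]
[0.23460772 0.11512496 0.        ]
box corner top-view at z .25 [0.64894195 0.20090778 0.25      ] [ 7.04329841e-01  3.01395834e-01 -2.22044605e-16]
clock: 2.1
position: [0.2238, 0.4392, 0.2927]
tool_rot: [3.139, -0.001, 2.663]
force: [1.2, 1.1, -0.6]
grip_width: 0.0857
finger_force: 0.0
2.1 [-1.24027466  0.24065987  0.02501972  1.86513697 -0.00730324  1.03311397
 -0.12019491] [0.22377821 0.4391955  0.29265147] [ 3.13888621e+00 -6.49542808e-04  2.66285455e+00]
```

```bash
for i in 1; do
python3 -m inch '[[-0.045,0,0,0,0,0.09,0],[-0.045,0,0,0,0,0.09,0],[-0.045,0,0,0,0,0.09,0],[-0.045,0,0,0,0,0.09,0],[-0.045,0,0,0,0,0.09,0]]'
python3 -m inch '[[-0.045,0,0,0,0,0.09,0],[-0.045,0,0,0,0,0.09,0],[-0.045,0,0,0,0,0.09,0],[-0.045,0,0,0,0,0.09,0],[-0.045,0,0,0,0,0.09,0]]'
python3 -m inch '[[-0.045,0,0,0,0,0.09,0],[-0.045,0,0,0,0,0.09,0],[-0.045,0,0,0,0,0.09,0],[-0.045,0,0,0,0,0.09,0],[-0.045,0,0,0,0,0.09,0]]'
done | grep -v grip
python3 -c "
from h import *;s=telemetry.observe();print(s['clock'],s['qpos'])"
```

```text
clock: 2.6
position: [0.4015, 0.3018, 0.2914]
tool_rot: [3.141, -0.0, 2.21]
force: [-0.1, -0.2, -0.3]
finger_force: 0.0
clock: 3.1
position: [0.5005, 0.1017, 0.2915]
tool_rot: [3.141, -0.0, 1.76]
force: [0.9, -0.3, -0.5]
finger_force: 0.0
clock: 3.6
position: [0.5026, -0.1215, 0.2914]
tool_rot: [3.141, -0.0, 1.31]
force: [0.8, -0.3, 0.6]
finger_force: 0.0
3.6 [-0.33556512  0.32540673  0.59360061  1.8291374  -0.20783944  1.04868651
  0.07745554]
```

```bash
cat > plan.py <<'E'
from h import *
def Rm(yaw,t=33): return R.from_euler('ZY',[yaw,-np.radians(t)]).as_matrix()
D=np.diag([1,-1,-1.])
MOUTH=np.array([.458,-.4027,.1472]); A=Rm(-.24)[:,2]
def plan(pt,Rt,g=0,vmax=.045,wmax=.13,st=None):
    s=telemetry.observe(); p=s['position'] if st is None else st[0]; Rc=R.from_euler('xyz',s['tool_rot']) if st is None else st[1]
    Rt=R.from_matrix(Rt); n=int(max(np.ceil(np.linalg.norm(pt-p)/vmax),np.ceil((Rc.inv()*Rt).magnitude()/wmax),1)); rows=[]
    for i in range(n):
        k=n-i; w=(Rc.inv()*Rt).as_rotvec()/k; d=Rc.inv().apply(pt-p)/k
        d=np.round(d,3); w=np.round(w,3); rows.append([float(v) for v in (*d,*w,g)])
        p=p+Rc.apply(d); Rc=Rc*R.from_rotvec(w)
    for i in range(0,n,5): print(str(rows[i:i+5]).replace(' ','').replace('0.','.').replace('-.0,','0,').replace('.0,','0,').replace('.','0.') if 0 else str(rows[i:i+5]).replace(' ',''))
    return p,Rc
E
python3 -c "
from plan import *
plan(MOUTH+A*.11,Rm(-.24)@D)"
```

```text
[[-0.022,-0.002,0.004,-0.034,0.035,0.116,0.0],[-0.022,0.0,0.003,-0.034,0.035,0.116,0.0],[-0.022,0.003,0.002,-0.034,0.035,0.116,0.0],[-0.022,0.005,0.002,-0.034,0.035,0.116,0.0],[-0.021,0.007,0.001,-0.034,0.035,0.115,0.0]]
[[-0.02,0.01,0.001,-0.034,0.035,0.116,0.0],[-0.019,0.012,0.001,-0.034,0.035,0.115,0.0],[-0.017,0.014,0.0,-0.034,0.035,0.116,0.0],[-0.016,0.016,0.0,-0.034,0.035,0.115,0.0],[-0.014,0.018,0.0,-0.035,0.035,0.116,0.0]]
[[-0.012,0.019,0.001,-0.034,0.035,0.115,0.0],[-0.009,0.02,0.001,-0.035,0.035,0.116,0.0],[-0.007,0.021,0.002,-0.034,0.036,0.115,0.0]]
```

```bash

python3 -m inch '[[-0.022,-0.002,0.004,-0.034,0.035,0.116,0],[-0.022,0,0.003,-0.034,0.035,0.116,0],[-0.022,0.003,0.002,-0.034,0.035,0.116,0],[-0.022,0.005,0.002,-0.034,0.035,0.116,0],[-0.021,0.007,0.001,-0.034,0.035,0.115,0]]' >/dev/null
python3 -m inch '[[-0.02,0.01,0.001,-0.034,0.035,0.116,0],[-0.019,0.012,0.001,-0.034,0.035,0.115,0],[-0.017,0.014,0,-0.034,0.035,0.116,0],[-0.016,0.016,0,-0.034,0.035,0.115,0],[-0.014,0.018,0,-0.035,0.035,0.116,0]]' >/dev/null
python3 -m inch '[[-0.012,0.019,0.001,-0.034,0.035,0.115,0],[-0.009,0.02,0.001,-0.035,0.035,0.116,0],[-0.007,0.021,0.002,-0.034,0.036,0.115,0],[0,0,0,0,0,0,0]]'
python3 -c "
from plan import *
s=telemetry.observe();print(s['qpos'])
plan(MOUTH+A*.11,Rm(-.24)@D)
for n in('scene','top'): cv2.imwrite(f'pics/{n}1.png',grab_frame(n)[:,:,::-1])
a=cv2.imread('pics/scene1.png')[250:410,240:440];b=cv2.imread('pics/top1.png')[180:340,330:530]
cv2.imwrite('pics/pre.png',cv2.resize(np.hstack([a,b]),None,fx=2,fy=2))"
```

```text
clock: 5.0
position: [0.3993, -0.3887, 0.2385]
tool_rot: [-3.14, -0.576, -0.244]
force: [-0.1, 0.5, 0.4]
grip_width: 0.0856
finger_force: 0.0
[ 0.32528868  0.31012888  0.64276724  2.19664394 -1.2486037   0.55477757
  0.14823894]
[[0.001,-0.0,-0.001,0.001,0.0,-0.003,0.0]]
```

View pics/pre.png

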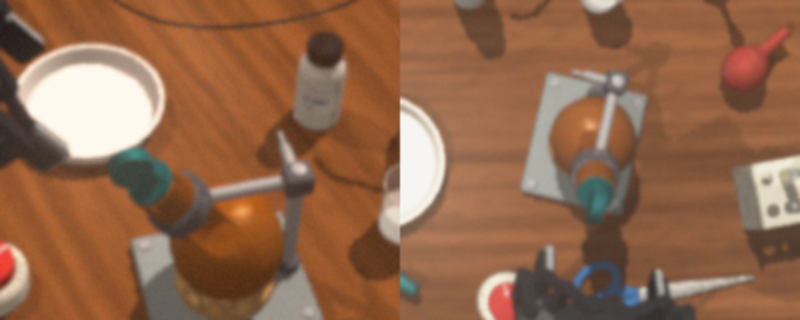

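The view shows the open fingers (top crop 548,265 and 657,285) straddling the line of the tab (597,200), and nothing has been disturbed. I'll advance along the neck axis.

```bash

python3 -m inch '[[0,0,0.03,0,0,0,0],[0,0,0.03,0,0,0,0],[0,0,0.02,0,0,0,0],[0,0,0.011,0,0,0,0],[0,0,0.01,0,0,0,0]]'
python3 -m inch '[[0,0,0,0,0,0,0.3],[0,0,0,0,0,0,0.5],[0,0,0,0,0,0,0.6],[0,0,0,0,0,0,0.65],[0,0,0,0,0,0,0.7]]' 60
python3 -c "
from plan import *
s=telemetry.observe();print(s['qpos'])
plan(MOUTH+A*.009,Rm(-.24)@D)"
```

```text
clock: 5.6
position: [0.4361, -0.3961, 0.1796]
tool_rot: [3.137, -0.568, -0.229]
force: [-0.5, -0.2, -1.2]
grip_width: 0.0854
finger_force: 0.0
clock: 6.1
position: [0.4351, -0.3964, 0.1797]
tool_rot: [3.137, -0.567, -0.232]
force: [0.6, 1.1, 0.8]
grip_width: 0.0258
finger_force: 0.0
[ 0.83754381  0.40154505 -0.05022853  2.15557871 -1.25274057  0.28293855
  0.16506054]
[[0.002,0.001,0.031,-0.0,0.009,0.007,0.0]]
```

```bash

python3 -m inch '[[0,0,0,0,0,0,0.3],[0,0,0,0,0,0,0.3],[0.001,0,0.006,0,0.003,0.003,0.3],[0.001,0,0.006,0,0.003,0.003,0.3],[0,0.001,0.006,0,0.003,0.001,0.3]]'
python3 -m inch '[[0,0,0.005,0,0,0,0.3],[0,0,0.004,0,0,0,0.3],[0,0,0.004,0,0,0,0.3],[0,0,0,0,0,0,0.3]]'
python3 -c "
from plan import *
s=telemetry.observe();print(s['qpos'])
plan(MOUTH+A*.009,Rm(-.24)@D)"
```

```text
clock: 6.6
position: [0.446, -0.4002, 0.1653]
tool_rot: [-3.141, -0.576, -0.241]
force: [0.2, -0.2, -1.1]
grip_width: 0.0599
finger_force: 0.0
clock: 7.0
position: [0.4526, -0.4022, 0.1544]
tool_rot: [-3.14, -0.575, -0.241]
force: [0.5, -0.2, -0.4]
grip_width: 0.0598
finger_force: 0.0
[ 1.00969672  0.4791994  -0.29073279  2.13029207 -1.26324476  0.16165352
  0.19275098]
[[0.001,-0.001,-0.0,-0.001,0.001,-0.001,0.0]]
```

```bash

python3 -m inch '[[0,0,0,0,0,0,0.6],[0,0,0,0,0,0,0.75],[0,0,0,0,0,0,0.9],[0,0,0,0,0,0,1],[0,0,0,0,0,0,1]]' 60
python3 -m inch '[[0,0,0,0,0,0,1],[0,0,0,0,0,0,1]]'
python3 -c "
from plan import *
s=telemetry.observe();print(s['qpos'],s['position'],s['moment'])"
```

```text
clock: 7.5
position: [0.4527, -0.4019, 0.155]
tool_rot: [-3.14, -0.575, -0.241]
force: [-4.0, 3.8, 5.2]
grip_width: 0.0111
finger_force: 58.5
clock: 7.7
position: [0.4527, -0.4019, 0.155]
tool_rot: [-3.14, -0.575, -0.241]
force: [-3.1, 4.8, 5.7]
grip_width: 0.0114
finger_force: 58.6
[ 1.00981721  0.47799238 -0.29118281  2.13077452 -1.26293783  0.16208829
  0.19225715] [ 0.45272525 -0.40188925  0.15497466] [0.76671014 0.42889467 0.42226529]
```

```bash

python3 -m inch '[[0,0,0,0,0,-0.06,1],[0,0,0,0,0,-0.07,1],[0,0,0,0,0,-0.07,1],[0,0,0,0,0,-0.07,1],[0,0,0,0,0,-0.07,1]]'
python3 -c "
from plan import *
s=telemetry.observe();print(s['qpos'],s['position'],s['moment'])
q=R.from_matrix(Rm(-.24)@D).inv()*R.from_euler('xyz',s['tool_rot']);print(q.as_rotvec())"
```

```text
clock: 8.2
position: [0.4532, -0.4022, 0.1554]
tool_rot: [2.928, -0.54, 0.162]
force: [-0.7, 3.1, 6.7]
grip_width: 0.0117
finger_force: 58.7
[ 1.01098048  0.47793112 -0.29299528  2.1299157  -1.26098094  0.16146058
  0.53308389] [ 0.45322523 -0.40215065  0.15541263] [ 0.49800547 -0.40914348  0.14742465]
[ 0.00120545  0.00068298 -0.34238654]
```

```bash

python3 -m inch '[[0,0,0,0,0,-0.07,1],[0,0,0,0,0,-0.07,1],[0,0,0,0,0,-0.07,1],[0,0,0,0,0,-0.07,1],[0,0,0,0,0,-0.07,1]]'
python3 -m inch '[[0,0,0,0,0,-0.07,1],[0,0,0,0,0,-0.07,1],[0,0,0,0,0,-0.06,1],[0,0,0,0,0,0,1]]'
python3 -c "
from plan import *
s=telemetry.observe();print(s['qpos'],s['position'],s['moment'])
q=R.from_matrix(Rm(-.24)@D).inv()*R.from_euler('xyz',s['tool_rot']);print(q.as_rotvec())
for n in('scene','top'): cv2.imwrite(f'pics/{n}2.png',grab_frame(n)[:,:,::-1])
a=cv2.imread('pics/scene2.png')[250:410,240:440];b=cv2.imread('pics/top2.png')[180:340,330:530]
cv2.imwrite('pics/tw.png',cv2.resize(np.hstack([a,b]),None,fx=2,fy=2))"
```

```text
clock: 8.7
position: [0.4534, -0.4023, 0.1556]
tool_rot: [2.749, -0.434, 0.541]
force: [1.4, 2.7, 8.5]
grip_width: 0.0111
finger_force: 58.7
clock: 9.1
position: [0.4536, -0.4023, 0.1558]
tool_rot: [2.673, -0.35, 0.737]
force: [2.7, 1.9, 8.6]
grip_width: 0.0113
finger_force: 58.7
[ 1.01115642  0.47778717 -0.2935801   2.12932912 -1.26061025  0.1613979
  1.08220917] [ 0.45364087 -0.40227181  0.15575408] [ 0.27395861 -1.01216989  0.23533778]
[ 6.17334578e-04  1.66245572e-03 -8.92204525e-01]
```

View pics/tw.png

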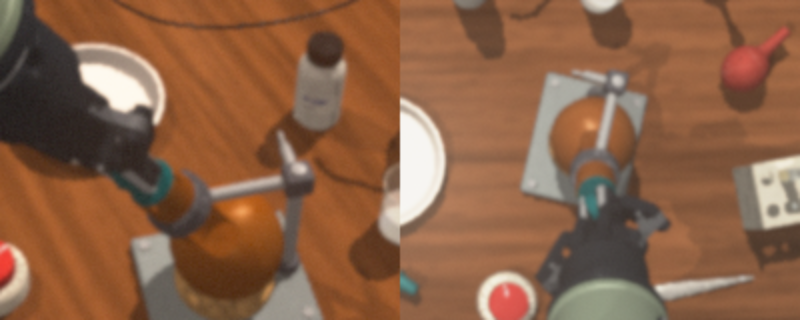

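The tab now stands twisted by 51° in the fingers and the stopper is still seated (scene crop 150,180). I'll pull it along the neck.

```bash

python3 -m inch '[[0,0,-0.004,0,0,0,1],[0,0,-0.006,0,0,0,1],[0,0,-0.007,0,0,0,1],[0,0,-0.007,0,0,0,1],[0,0,-0.007,0,0,0,1]]'
python3 -c "
from plan import *
s=telemetry.observe();print(s['qpos'],s['moment'])
T=R.from_euler('xyz',s['tool_rot']); print(Rm(-.24).T@(s['position']-MOUTH), (R.from_matrix(Rm(-.24)@D).inv()*T).as_rotvec())"
```

```text
clock: 9.7
position: [0.4358, -0.3983, 0.1813]
tool_rot: [2.676, -0.35, 0.733]
force: [1.0, 0.3, -0.7]
grip_width: 0.0111
finger_force: 59.0
[ 0.946641    0.40468276 -0.18044172  2.14965714 -1.17391366  0.24136475
  0.98332075] [0.19540449 0.65827858 0.00072616]
[-0.00039957 -0.00104904  0.04094365] [ 8.92243627e-04 -4.35245447e-04 -8.89059626e-01]
```

```bash

python3 -m inch '[[0,0,-0.008,0,0,0,1],[0,0,-0.01,0,0,0,1],[0,0,-0.01,0,0,0,1],[0,0,-0.01,0,0,0,1],[0,0,-0.01,0,0,0,1]]'
python3 -m inch '[[0,0,-0.012,0,0,0,1],[0,0,-0.012,0,0,0,1],[0,0,-0.012,0,0,0,1],[0,0,-0.01,0,0,0,1],[0,0,0,0,0,0,1]]'
python3 -c "
from plan import *
s=telemetry.observe();print(s['qpos'],s['moment'])
T=R.from_euler('xyz',s['tool_rot']); print(Rm(-.24).T@(s['position']-MOUTH), (R.from_matrix(Rm(-.24)@D).inv()*T).as_rotvec())
for n in('scene','top'): cv2.imwrite(f'pics/{n}3.png',grab_frame(n)[:,:,::-1])
a=cv2.imread('pics/scene3.png')[210:410,200:440];b=cv2.imread('pics/top3.png')[180:380,330:530]
cv2.imwrite('pics/out.png',cv2.resize(np.hstack([a,b]),None,fx=1.8,fy=1.8))"
```

```text
clock: 10.2
position: [0.4104, -0.392, 0.2219]
tool_rot: [2.675, -0.35, 0.733]
force: [-0.4, 0.1, -0.4]
grip_width: 0.0112
finger_force: 59.0
clock: 10.7
position: [0.3861, -0.3864, 0.261]
tool_rot: [2.674, -0.35, 0.734]
force: [0.3, -0.2, -1.7]
grip_width: 0.0109
finger_force: 59.0
[ 0.84097878  0.20521376  0.03424423  2.17021084 -0.89546835  0.43485346
  0.71524777] [ 0.2072585   0.6063358  -0.00691839]
[ 0.00020356 -0.00129635  0.13557423] [-4.78281736e-04  4.59891271e-04 -8.89284153e-01]
```

View pics/out.png

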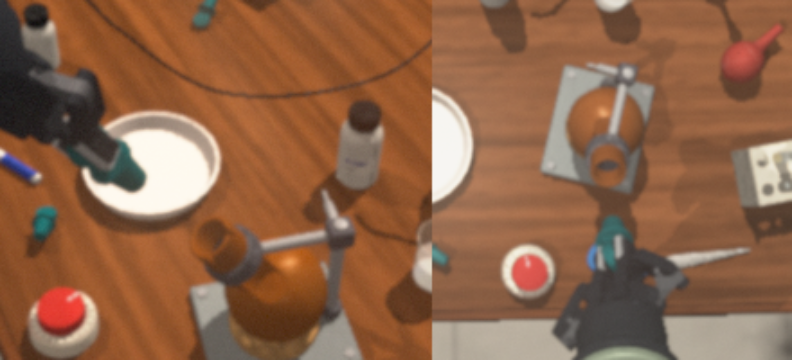

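The stopper is out of the neck (scene crop 125,170), firmly held, and the flask and bottles have not moved. To lay it, the tool must come close to level. I'll identify the arm's kinematics from the logged poses to find a reachable laying direction.

```bash
cat > kin.py <<'E'
from plan import *
import itertools
from scipy.optimize import least_squares
s=telemetry.observe()
DATA=[([-1.333,.521,-.036,1.599,.021,1.021,-.113],[.189,.596,.231],[-3.142,0,2.834]),
([-1.24027,.24066,.02502,1.86514,-.0073,1.03311,-.1202],[.22378,.4392,.29265],[3.13889,-.00065,2.66285]),
([-.33557,.32541,.5936,1.82914,-.20784,1.04869,.07746],[.5026,-.1215,.2914],[3.141,0,1.31]),
([.32529,.31013,.64277,2.19664,-1.2486,.55478,.14824],[.3993,-.3887,.2385],[-3.14,-.576,-.244]),
([.83754,.40155,-.05023,2.15558,-1.25274,.28294,.16506],[.4351,-.3964,.1797],[3.137,-.567,-.232]),
([1.00982,.47799,-.29118,2.13077,-1.26294,.16209,.19226],[.45273,-.40189,.15497],[-3.14,-.575,-.241]),
([1.01116,.47779,-.29358,2.12933,-1.26061,.1614,1.08221],[.45364,-.40227,.15575],[2.673,-.35,.737]),
([.94664,.40468,-.18044,2.14966,-1.17391,.24136,.98332],[.4358,-.3983,.1813],[2.676,-.35,.733]),
([.84098,.20521,.03424,2.17021,-.89547,.43485,.71525],[.3861,-.3864,.2610],[2.674,-.35,.734])]
def chain(q,sg):
    Rs=[R.identity()]
    for i,a in enumerate('zyzyzyz'): Rs.append(Rs[-1]*R.from_euler(a,q[i]*sg[i]))
    return Rs
if __name__=='__main__':
    best=[]
    for sg in itertools.product((1,-1),repeat=7):
        # R_world = Rz(b) * chain * F ; consistency: fit F for given b
        for b in [0]:
            C=[chain(d[0],sg)[-1] for d in DATA]; W=[R.from_euler('xyz',d[2]) for d in DATA]
            al,rs=R.align_vectors(np.vstack([w.as_matrix()@w0.T for w,w0 in []]) if 0 else np.vstack([(W[i]*W[0].inv()).as_rotvec() for i in range(1,9)]),np.vstack([(C[i]*C[0].inv()).as_rotvec() for i in range(1,9)]))
            best.append((rs,sg,al.as_rotvec()))
    best.sort(key=lambda x:x[0])
    for b in best[:4]: print(b)
    rs,sg,al=best[0]; B=R.from_rotvec(al)
    F=[((B*chain(d[0],sg)[-1]).inv()*R.from_euler('xyz',d[2])).as_rotvec() for d in DATA]; print(np.round(F,3)[[0,3,6]])
    # positions: link vectors (x,z) in frames after joints 0..7
    M=[];y=[]
    for d in DATA:
        Rs=chain(d[0],sg); M.append(np.hstack([(B*Rs[k]).as_matrix()[:,c] for k,c in ((0,slice(2,3)),(2,slice(0,3,2)),(4,slice(0,3,2)),(6,slice(0,3,2)))])); y.append(d[1])
    M=np.vstack(M);y=np.hstack(y); l,res,rk,sv=np.linalg.lstsq(M,y,rcond=None); print('links',l,'max err',abs(M@l-y).max(),rk,sv[-1])
E
python3 kin.py
```

```text
(np.float64(0.0038707080513326123), (1, 1, 1, 1, 1, 1, 1), array([ 1.98120141e-04, -3.14151796e+00,  3.43164198e-04]))
(np.float64(0.0038707080513326123), (1, -1, 1, -1, 1, -1, 1), array([ 3.14137417e+00,  1.98111073e-04, -1.17279616e-04]))
(np.float64(0.0038707080513326123), (-1, 1, -1, 1, -1, 1, -1), array([-2.18470307e-04,  7.46677148e-05,  1.26130197e-04]))
(np.float64(0.0038707080513326123), (-1, -1, -1, -1, -1, -1, -1), array([-1.17283063e-04, -3.43158577e-04, -3.14146650e+00]))
[[-2.22  -2.222  0.   ]
 [-2.222 -2.221  0.   ]
 [ 2.221  2.221 -0.   ]]
links [-0.26346015  0.05542641 -0.51514829  0.05010098 -0.37590374  0.07053033
 -0.34203114] max err 0.05776447024758685 7 0.2096916960056044
```

```bash
cat > kin2.py <<'E'
from kin import *
np.set_printoptions(precision=4,suppress=True)
SG=(-1,1,-1,1,-1,1,-1)
COL=[(0,2),(1,0),(1,1),(2,0),(2,2),(3,0),(3,1),(4,0),(4,2),(5,0),(5,1),(6,0),(6,2)]
def mat(q):
    Rs=[r.as_matrix() for r in chain(q,SG)]; return np.stack([Rs[k][:,c] for k,c in COL],1),Rs
M=np.vstack([mat(d[0])[0] for d in DATA]); y=np.hstack([d[1] for d in DATA])
def fit(idx):
    l=np.zeros(len(COL)); l[idx]=np.linalg.lstsq(M[:,idx],y,rcond=None)[0]; return l,abs(M@l-y).max()
Fm=chain(DATA[0][0],SG)[-1].inv()*R.from_euler('xyz',DATA[0][2])
best=[]
for r in range(0,3):
    for ex in itertools.combinations([1,2,3,5,6,7,9,10,11],r):
        l,e=fit([0,4,8,12]+list(ex)); best.append((e,r,ex))
best.sort(key=lambda b:(b[0]+.001*b[1]))
L,E=fit([0,4,8,12]+list(best[0][2]))
def fk(q):
    m,Rs=mat(q); return m@L,Rs[-1]@Fm.as_matrix(),Rs
if __name__=='__main__':
    for b in best[:4]: print(b)
    print(L,E,Fm.as_rotvec())
E
python3 kin2.py
```

```text
(np.float64(0.0005670090979343068), 2, (2, 6))
(np.float64(0.00820510041267769), 2, (1, 6))
(np.float64(0.008277901740382565), 2, (3, 6))
(np.float64(0.01072098173895153), 1, (6,))
[ 0.32    0.     -0.0212  0.      0.5295  0.     -0.0376  0.      0.4207
  0.      0.      0.      0.3275] 0.0005670090979343068 [0.0005 0.0004 1.5698]
```

```bash
cat > ik.py <<'E'
from kin2 import *
LO=np.array([-2.91,-.3,-1.5,.17,-1.26,.16,-2.52]);HI=np.array([2.91,2.13,1.42,2.43,4.41,1.93,2.52])
MID=(LO+HI)/2
DC=np.array([.494,-.203])
def pose(psi,th,flip,midz,dc=DC):
    z=np.array([np.cos(th)*np.cos(psi),np.cos(th)*np.sin(psi),-np.sin(th)]); y=np.array([-np.sin(psi),np.cos(psi),0])*flip
    Rt=np.stack([np.cross(y,z),y,z],1); return np.array([*dc,midz])-.004*z,Rt
def ik(p,Rt,q0,w=.002):
    def f(q):
        a,b,_=fk(q); return np.hstack([(a-p)*20,R.from_matrix(b.T@Rt).as_rotvec()*4,w*(q-MID)])
    r=least_squares(f,np.clip(q0,LO+.05,HI-.05),bounds=(LO+.03,HI-.03),max_nfev=60); a,b,Rs=fk(r.x)
    return r.x,np.linalg.norm(a-p),R.from_matrix(b.T@Rt).magnitude(),Rs
if __name__=='__main__':
    rng=np.random.default_rng(0); qn=telemetry.observe()['qpos']
    print('fk err',fk(qn)[0]-telemetry.observe()['position'])
    for deg in (-150,-60,-40,-20,0,20,40,60,-120,-90,120,180):
        for flip in(1,-1):
            p,Rt=pose(np.radians(deg),np.radians(25),flip,.027); res=[]
            for k in range(5):
                q0=qn if k==0 else rng.uniform(LO,HI)
                q,e,w,Rs=ik(p,Rt,q0)
                if e<.003 and w<.03: res.append((abs(q-qn).max(),q,Rs))
            if res:
                d,q,Rs=min(res,key=lambda r:r[0]); el=Rs[2][:,2]*.5295+[0,0,.32]
                print(deg,flip,round(d,2),q,'margin',min((q-LO).min(),(HI-q).min()).round(2),'elbow',el)
E
time python3 ik.py
```

```text
fk err [ 0.      0.     -0.0001]
-150 1 1.73 [-0.231   1.2842  0.4309  1.2819  0.172   1.5975 -1.0092] margin 0.33 elbow [0.4944 0.1163 0.4697]
-150 -1 1.45 [ 0.0662  1.2225 -0.1392  1.259   0.5568  1.7681  1.8059] margin 0.16 elbow [ 0.4966 -0.0329  0.5007]
-60 1 2.78 [-0.365   1.0851  0.0355  2.3611  1.8858  1.1785 -1.9031] margin 0.07 elbow [0.4374 0.1672 0.5672]
-60 -1 2.83 [ 0.1805  1.1549 -0.596   2.3353  1.9359  1.7322  1.5328] margin 0.09 elbow [ 0.4765 -0.087   0.5339]
20 1 3.58 [ 1.7584  1.5645 -1.1918  2.2658  2.6788  0.2304  0.6372] margin 0.07 elbow [-0.0987 -0.5202  0.3234]
20 -1 5.06 [0.4353 1.193  0.4473 2.3241 4.1625 1.6603 1.6244] margin 0.11 elbow [ 0.4463 -0.2075  0.5153]
40 1 1.94 [ 1.8155  1.8013 -1.47    2.0197  1.0476  0.6478  2.4507] margin 0.03 elbow [-0.1249 -0.5001  0.199 ]
40 -1 0.96 [ 1.3966  1.1657 -0.6969  2.0376 -1.1286  0.5435  1.2515] margin 0.13 elbow [ 0.0844 -0.4793  0.5287]
60 1 2.62 [ 0.9347  1.071  -0.1468  1.8018 -1.0693  1.1291 -1.9053] margin 0.19 elbow [ 0.2761 -0.3739  0.5737]
60 -1 0.87 [ 1.0057  1.0783 -0.2463  1.7986 -1.0004  1.0659  1
[... 284 characters left out ...]
-0.8546  1.3131  0.7573  2.0231  0.5551  0.5412 -0.9563] margin 0.38 elbow [0.3362 0.3862 0.4549]
-90 -1 1.87 [-0.6269  1.1344  0.4209  2.0119  0.9774  0.8181  1.8279] margin 0.42 elbow [0.3886 0.2815 0.5438]
120 1 2.65 [ 0.5679  1.2703 -0.0395  1.1233 -0.4347  1.7952 -1.9336] margin 0.13 elbow [ 0.4264 -0.272   0.4767]
120 -1 1.32 [ 0.7979  1.3191 -0.5338  1.1044 -0.0978  1.7531  0.9197] margin 0.18 elbow [ 0.3581 -0.3671  0.4519]
180 1 1.92 [ 0.0053  1.359   0.4067  1.0315 -0.088   1.9    -1.2007] margin 0.03 elbow [ 0.5177 -0.0028  0.4313]
180 -1 1.47 [-0.01    1.3676  0.4463  1.0325 -0.1148  1.9     1.9645] margin 0.03 elbow [0.5186 0.0052 0.4269]
real	0m5.910s
user	0m6.380s
sys	0m0.038s
```

```bash
cat > go.py <<'E'
from ik import *
import sys
def run(psi,th,mz,vmax,wmax,g=1):
    p,Rt=pose(np.radians(psi),np.radians(th),-1,mz); s=telemetry.observe(); q=s['qpos']; p0=s['position']; R0=R.from_euler('xyz',s['tool_rot'])
    d=R0.inv()*R.from_matrix(Rt); n=12; neck=np.array([MOUTH-A*t for t in np.linspace(0,.07,8)]); print('total rot',d.magnitude(),'dist',np.linalg.norm(p-p0))
    for i in range(1,n+1):
        Ri=R0*R.from_rotvec(d.as_rotvec()*i/n); pi=p0+(p-p0)*i/n; qo=q; q,e,w,Rs=ik(pi,Ri.as_matrix(),q,.0005)
        h=np.array([pi-Ri.as_matrix()[:,2]*t for t in np.linspace(-.04,.33,38)]); dd=np.linalg.norm(h[:,None]-neck[None],axis=2).min()
        if i%3==0: print(i,np.round(e,4),np.round(w,3),q,'dq',abs(q-qo).max().round(2),'neck',dd.round(3),'lowest',h[:,2].min().round(3))
    plan(p,Rt,g,vmax,wmax)
if __name__=='__main__': run(*map(float,sys.argv[1:6]))
E
python3 - <<'E'
from h import *
print('button',tri([('scene',(234,380)),('top',(383,331))]))
E
python3 go.py 48 26 .15 .018 .1
```

```text
button (array([ 0.35026666, -0.32892019,  0.03150824]), [np.float64(0.0014436873268345288), np.float64(0.001443687326834452)])
total rot 0.9331722333977179 dist 0.23504447256976477
3 0.0 0.0 [ 1.0777  0.3197 -0.2164  2.1415 -1.0011  0.5706  0.8388] dq 0.07 neck 0.087 lowest 0.201
6 0.0 0.0 [ 1.2775  0.4828 -0.4744  2.1045 -0.9895  0.6431  0.8649] dq 0.06 neck 0.121 lowest 0.177
9 0.0 0.0 [ 1.3425  0.6768 -0.6059  2.0586 -0.967   0.7085  0.8891] dq 0.07 neck 0.142 lowest 0.155
12 0.0 0.0 [ 1.357   0.8958 -0.7015  1.993  -0.9103  0.7674  0.8885] dq 0.08 neck 0.132 lowest 0.134
[[0.011,-0.01,0.009,0.037,0.055,0.007,1.0],[0.01,-0.009,0.01,0.037,0.055,0.007,1.0],[0.009,-0.009,0.011,0.037,0.055,0.007,1.0],[0.009,-0.009,0.011,0.037,0.055,0.007,1.0],[0.008,-0.008,0.012,0.037,0.055,0.007,1.0]]
[[0.007,-0.008,0.013,0.037,0.055,0.007,1.0],[0.007,-0.007,0.014,0.036,0.055,0.007,1.0],[0.006,-0.007,0.014,0.037,0.055,0.007,1.0],[0.005,-0.006,0.015,0.036,0.055,0.007,1.0],[0.004,-0.006,0.015,0.037,0.056,0.007,1.0]]
[[0.003,-0.005,0.015,0.036,0.055,0.008,1.0],[0.002,-0.005,0.016,0.037,0.056,0.007,1.0],[0.002,-0.004,0.016,0.036,0.055,0.008,1.0],[0.0,-0.004,0.016,0.037,0.056,0.007,1.0]]
```

Button top is about 32 mm high, so the laid-over hand clears it. The path is clear and reachable.

```bash

python3 -m inch '[[0.011,-0.01,0.009,0.037,0.055,0.007,1],[0.01,-0.009,0.01,0.037,0.055,0.007,1],[0.009,-0.009,0.011,0.037,0.055,0.007,1],[0.009,-0.009,0.011,0.037,0.055,0.007,1],[0.008,-0.008,0.012,0.037,0.055,0.007,1]]' | tail -5
python3 -m inch '[[0.007,-0.008,0.013,0.037,0.055,0.007,1],[0.007,-0.007,0.014,0.036,0.055,0.007,1],[0.006,-0.007,0.014,0.037,0.055,0.007,1],[0.005,-0.006,0.015,0.036,0.055,0.007,1],[0.004,-0.006,0.015,0.037,0.056,0.007,1]]' >/dev/null
python3 -m inch '[[0.003,-0.005,0.015,0.036,0.055,0.008,1],[0.002,-0.005,0.016,0.037,0.056,0.007,1],[0.002,-0.004,0.016,0.036,0.055,0.008,1],[0,-0.004,0.016,0.037,0.056,0.007,1],[0,0,0,0,0,0,1]]'
python3 go.py 48 26 .055 .012 .1; python3 -c "
from h import *
for n in('scene','top'): cv2.imwrite(f'pics/{n}4.png',grab_frame(n)[:,:,::-1])
a=cv2.imread('pics/scene4.png')[220:420,180:420];b=cv2.imread('pics/top4.png')[180:380,270:470]
cv2.imwrite('pics/over.png',cv2.resize(np.hstack([a,b]),None,fx=1.8,fy=1.8))"
```

```text
position: [0.4242, -0.3211, 0.2198]
tool_rot: [2.825, -0.621, 0.815]
force: [0.5, 0.4, -1.3]
grip_width: 0.011
finger_force: 59.0
clock: 12.3
position: [0.4915, -0.2052, 0.1494]
tool_rot: [-3.131, -1.12, 0.83]
force: [0.2, 0.7, 0.1]
grip_width: 0.0112
finger_force: 59.0
total rot 0.005595093485766692 dist 0.09269455264585495
3 0.0 0.0 [ 1.1608  0.8723 -0.421   1.9971 -1.1197  0.9068  1.1017] dq 0.06 neck 0.12 lowest 0.109
6 0.0 0.0 [ 1.3192  0.9798 -0.6423  1.9823 -0.946   0.743   0.9922] dq 0.08 neck 0.112 lowest 0.086
9 0.0 0.0 [ 1.4178  1.0889 -0.7852  1.9683 -0.7585  0.6293  0.8652] dq 0.07 neck 0.108 lowest 0.062
12 0.0 0.0 [ 1.4835  1.1922 -0.8826  1.9535 -0.5579  0.5531  0.7226] dq 0.09 neck 0.107 lowest 0.039
[[-0.01,0.0,0.005,-0.0,-0.0,-0.0,1.0],[-0.011,0.0,0.005,-0.0,-0.0,-0.0,1.0],[-0.01,0.0,0.005,-0.0,-0.001,-0.001,1.0],[-0.011,0.0,0.005,-0.001,-0.0,-0.0,1.0],[-0.01,0.0,0.005,-0.0,-0.001,-0.001,1.0]]
[[-0.011,0.0,0.005,-0.001,-0.0,-0.0,1.0],[-0.01,0.0,0.005,-0.0,-0.001,-0.001,1.0],[-0.011,0.001,0.005,-0.001,-0.0,-0.0,1.0]]
```

View pics/over.png

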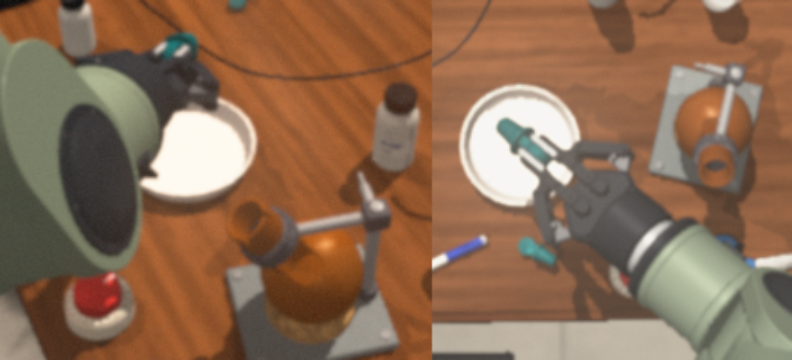

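The picture shows the stopper over the dish (top crop 525,140; dish centre 520,145), with the hand clear of the flask and the button. I'll lower it.

```bash

python3 -m inch '[[-0.01,0,0.005,0,0,0,1],[-0.011,0,0.005,0,0,0,1],[-0.01,0,0.005,0,-0.001,-0.001,1],[-0.011,0,0.005,-0.001,0,0,1],[-0.01,0,0.005,0,-0.001,-0.001,1]]' >/dev/null
python3 -m inch '[[-0.011,0,0.005,-0.001,0,0,1],[-0.01,0,0.005,0,-0.001,-0.001,1],[-0.011,0.001,0.005,-0.001,0,0,1],[0,0,0,0,0,0,1]]'
python3 go.py 48 26 .03 .006 .1
```

```text
clock: 13.3
position: [0.4911, -0.2077, 0.0569]
tool_rot: [3.137, -1.115, 0.84]
force: [-0.2, 0.2, -0.8]
grip_width: 0.0111
finger_force: 59.0
total rot 0.0035263462503008097 dist 0.025198150314721255
3 0.0 0.0 [ 1.192   1.033  -0.455   1.9635 -1.1037  0.8108  1.1968] dq 0.05 neck 0.107 lowest 0.033
6 0.0 0.0 [ 1.28    1.0811 -0.5767  1.9553 -0.9899  0.7212  1.1139] dq 0.03 neck 0.108 lowest 0.027
9 0.0 0.0 [ 1.3969  1.1617 -0.7444  1.9457 -0.7704  0.607   0.9373] dq 0.07 neck 0.109 lowest 0.02
12 0.0 0.0 [ 1.4718  1.2349 -0.8574  1.9381 -0.5585  0.5411  0.7603] dq 0.1 neck 0.111 lowest 0.014
[[-0.004,-0.0,0.003,0.0,0.0,0.0,1.0],[-0.004,-0.0,0.002,0.001,0.001,0.0,1.0],[-0.005,-0.0,0.003,0.0,0.0,0.0,1.0],[-0.004,-0.001,0.002,0.001,0.001,0.001,1.0],[-0.005,-0.0,0.003,0.0,0.0,0.0,1.0]]
```

```bash

python3 -m inch '[[-0.004,0,0.003,0,0,0,1],[-0.004,0,0.002,0,0,0,1],[-0.005,0,0.003,0,0,0,1],[-0.004,-0.001,0.002,0,0,0,1],[-0.005,0,0.003,0,0,0,1]]'
python3 -m inch '[[-0.002,0,0.001,0,0,0,1],[0,0,0,0,0,0,1]]'
```

```text
clock: 13.8
position: [0.492, -0.2057, 0.0327]
tool_rot: [3.133, -1.114, 0.844]
force: [-0.5, 0.0, -1.1]
grip_width: 0.0112
finger_force: 59.0
clock: 14.0
position: [0.492, -0.2057, 0.0304]
tool_rot: [3.135, -1.115, 0.843]
force: [0.0, -0.1, -0.7]
grip_width: 0.0113
finger_force: 59.0
```

```bash

for a in 1; do
python3 -m inch '[[-0.001,0,0.0005,0,0,0,1],[0,0,0,0,0,0,1]]'|grep -E 'pos|force:'
python3 -m inch '[[-0.001,0,0.0005,0,0,0,1],[0,0,0,0,0,0,1]]'|grep -E 'pos|force:'
python3 -m inch '[[-0.001,0,0.0005,0,0,0,1],[0,0,0,0,0,0,1]]'|grep -E 'pos|force:'
done
```

```text
position: [0.4921, -0.2058, 0.0296]
force: [0.7, 0.7, -0.3]
finger_force: 59.0
position: [0.4921, -0.2058, 0.0284]
force: [-1.3, -0.1, -0.1]
finger_force: 59.0
position: [0.4921, -0.2057, 0.0273]
force: [0.8, -1.0, -1.2]
finger_force: 59.0
```

```bash

python3 -m inch '[[-0.001,0,0.0005,0,0,0,1],[0,0,0,0,0,0,1]]'|grep -E 'pos|force:'
python3 -m inch '[[-0.001,0,0.0005,0,0,0,1],[0,0,0,0,0,0,1]]'|grep -E 'pos|force:'
```

```text
position: [0.4922, -0.2057, 0.0262]
force: [-0.7, 0.3, 0.3]
finger_force: 59.2
position: [0.4923, -0.2057, 0.0257]
force: [-2.9, -2.2, 7.0]
finger_force: 60.3
```

Contact felt (7 N). I'll release gently.

```bash

python3 -m inch '[[0,0,0,0,0,0,0.86],[0,0,0,0,0,0,0.83],[0,0,0,0,0,0,0.8],[0,0,0,0,0,0,0.7],[0,0,0,0,0,0,0.6]]' 20
python3 -m inch '[[0,0,0,0,0,0,0.55],[0,0,0,0,0,0,0.55],[0,0,0,0,0,0,0.55]]'
python3 - <<'E'
from h import *
for n in('scene','top'):
    cv2.imwrite(f'pics/{n}5.png',grab_frame(n)[:,:,::-1])
    for l in('stopper_mid','stopper_tab'): print(n,l,[(np.round(r['xy']),round(r['score'],2)) for r in landmark_of(l,n)])
from ik import DC
print('dish c proj top',proj('top',[*DC,.004]),'mid proj',proj('top',[.494,-.203,.024]))
E
```

```text
clock: 15.5
position: [0.4921, -0.2057, 0.0251]
tool_rot: [3.134, -1.114, 0.844]
force: [-0.4, -0.6, -0.5]
grip_width: 0.034
finger_force: 0.1
clock: 15.8
position: [0.4922, -0.2057, 0.0251]
tool_rot: [3.133, -1.114, 0.844]
force: [0.8, 0.0, 0.1]
grip_width: 0.0387
finger_force: 0.0
scene stopper_mid [(array([281., 303.]), 0.8), (array([312., 216.]), 0.61)]
scene stopper_tab [(array([276., 316.]), 0.52), (array([312., 223.]), 0.47)]
top stopper_mid [(array([326., 265.]), 0.81), (array([227., 188.]), 0.64), (array([329., 322.]), 0.63)]
top stopper_tab [(array([228., 189.]), 0.71), (array([329., 274.]), 0.63)]
dish c proj top [[320.7395 262.1808]] mid proj [[320.725  261.6588]]
```

```bash

python3 -m inch '[[0,0,-0.008,0,0,0,0.55],[0,0,-0.014,0,0,0,0.55],[0,0,-0.014,0,0,0,0.55],[0,0,-0.014,0,0,0,0.55],[0,0,-0.014,0,0,0,0.55]]'
python3 -m inch '[[0.012,0,-0.01,0,0,0,0.55],[0.018,0,-0.008,0,0,0,0.55],[0.018,0,-0.008,0,0,0,0.55],[0.018,0,-0.008,0,0,0,0.55],[0.018,0,-0.008,0,0,0,0.55]]'
python3 - <<'E'
from h import *
for n in('scene','top'):
    cv2.imwrite(f'pics/{n}6.png',grab_frame(n)[:,:,::-1])
    for l in('stopper_mid','stopper_tab'): print(n,l,[(np.round(r['xy']),round(r['score'],2)) for r in landmark_of(l,n)])
a=cv2.imread('pics/scene6.png')[180:420,180:460];b=cv2.imread('pics/top6.png')[140:380,190:470]
cv2.imwrite('pics/end.png',cv2.resize(np.hstack([a,b]),None,fx=1.4,fy=1.4))
E
```

```text
clock: 16.6
position: [0.4526, -0.2496, 0.054]
tool_rot: [3.133, -1.114, 0.844]
force: [-0.7, -0.3, -0.2]
grip_width: 0.0385
finger_force: 0.0
clock: 17.1
position: [0.4528, -0.2484, 0.149]
tool_rot: [3.133, -1.115, 0.845]
force: [1.0, -1.6, -0.1]
grip_width: 0.0385
finger_force: 0.0
scene stopper_mid [(array([278., 304.]), 0.56), (array([313., 214.]), 0.55)]
scene stopper_tab [(array([277., 314.]), 0.61)]
top stopper_mid [(array([323., 264.]), 0.87), (array([328., 320.]), 0.74), (array([228., 186.]), 0.7)]
top stopper_tab [(array([331., 272.]), 0.75), (array([227., 190.]), 0.72), (array([321., 316.]), 0.61)]
```

View pics/end.png

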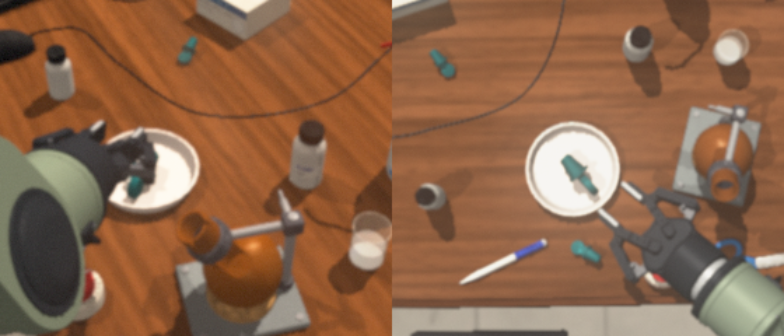

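The stopper lies on its side near the dish centre (top crop 578,174; dish centre 572,168). The gripper is clear and the bottles and beaker stand where they were.

```bash
python3 -m inch '[[0,0,0,0,0,0,0.55],[0,0,0,0,0,0,0.55]]' | head -1; python3 -c "
from workcell import bot; print(bot.job_done())"
```

```text
clock: 17.6
the job is handed in; nothing more can be done
None
```

I twisted the stopper free by about 51°, pulled it straight out of the neck and laid it on its side near the centre of the white dish, and the bottles and beaker stayed where they were. The job is handed in at about 17.6 s; no verdict came back.

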